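# Shut the potter's tool chest

### The arm

A 7-joint arm with a two-finger parallel gripper is mounted at the origin on a cart in front of the work surface, level with it; the furniture and walls round the work are solid. World frame = base frame: x ahead of the robot, y to its left, z up, the work surface at z = 0. Lengths are in m, angles in rad, forces in N, time in s.
With the tool pointing down it reaches from about 0.4 to 0.9 m from the base axis. Payload 5.5 kg.
Tool frame: the origin (TCP) lies at the very end of the fingers, on their centre line; the grasp point (between the pads) lies 19 mm behind it; y points along the fingers, x is the direction in which the jaws open and shut, and the axes are right-handed (so a half turn about y gives the same grasp; the last joint's range is limited). The gripper opens to 92 mm and grips with 3 to 60 N. Pads are 19 mm wide; open, the fingers measure 130 mm over their backs; the gripper's body (75 mm by 190 mm) begins 47 mm behind the grasp point.
Start: joints at [-1.031, 0.501, -0.427, 1.55, 0.221, 1.138, -0.21], TCP at [0.178, 0.625, 0.227] pointing down, gripper open.
Joint ranges: [-2.88, 2.88], [-0.31, 2.03], [-1.54, 1.56], [0.2, 2.42], [-1.41, 4.55], [0.19, 2.02], [-2.57, 2.57]. Speed limits (rad/s): [2.57, 2.57, 3.14, 3.14, 3.14, 3.14, 3.14].

### API

Orientations are given as a unit quaternion [w, x, y, z].
In Python, from workcell import sense, cams, job_done, models gives the robot as it stands.
- The arm moves only by the tool servo_tool, never from a script. Its argument "targets" is text: rows parted by semicolons, each of 7 numbers parted by spaces: the turn, a rotation vector about the tool's x, y, z in degrees, then the shift along the tool's x, y, z in m, then the finger opening in m, from 0 to 0.0918. In form: wx wy wz dx dy dz hand; .... A call has 1 to 12 rows; each row is the pose to reach, as a shift and turn from the pose commanded when the call began, along the tool's axes at that moment; what a row does not reach only later rows make up. A row lasts 1/12 s, in which the tool goes at most 41.7 mm and 7.16 degrees, less where a joint would pass 70% of its speed; a pose out of reach is approached as far as the arm can. A call with a gripper value outside its range is refused whole. The fingers move at their own pace and stop on an object; "squeeze" is the grip in N (left out, the last holds). Time passes only in rows, so rows that repeat a pose let the fingers close. It gives the time, the measured TCP pose, the force and the opening at its end, in the units of the state.
- sense(): the state, without advancing time (a new reading comes with each control period).
- cams.read_camera(name): name is "scene" or "top" or "wrist"; returns the picture (480x640x3 uint8, red, green, blue); there is no depth.
- cams.calibration(name): a dict with "K" (3x3 intrinsics, pixels), "rvec" (rotation vector, rad) and "tvec" (3), from world to camera coordinates, as OpenCV has them. Camera axes: x right, y down, z forward; pixel columns grow to the right and rows downward; lengths in m; the calibration is good to about 2 mm. The wrist camera is an equidistant fisheye: a pixel r from the principal point sees the ray r / f radians off the axis. A picture is of the moment at which its call begins: read the wrist's pose just before it. calibration takes no time and is no camera call; for the wrist camera it gives the pose at the moment of the call.
- job_done(): hands the job in, once; it reports no verdict.
Trained networks look in the newest picture that a camera, given by its name, has taken for a name from the list of things; names that differ only in an ending like _2 or _b are one class to them, and where a whole thing is asked for, a point or a joint stands for the part that bears it (a point fixed in the world has none). Each returns a list of dicts, best first, with "confidence" (0 to 1); they miss things now and then, are a little off and sometimes report something else, mostly with a low value. They report only what shows in the picture. A call takes as long as a camera call.
- models.find_in(camera, label): "point" ([x, y, z] in m, in world coordinates, good to about 4 mm: the middle of the surface that is visible of it).
- models.tip_of(camera, label): "point" ([x, y, z] in m, in world coordinates, good to about 4 mm: a listed point, or the origin of a listed thing).
The state is a dict: "t": time; "qpos": joint angles; "joint_vel": joint speeds; "joint_efforts": joint torques, N m; "tool_pos": TCP position; "eef_rot": TCP orientation; "contact_force": force on the tool from outside, world axes, zero at the start; "ft_torque": the same for the moment, N m; "width": finger opening in m.
Only numpy, scipy, OpenCV 4.12 (cv2) and the standard library are available. Lean on these libraries where they do the work, as an engineer would, in place of code of your own. Each camera call takes 0.05 s, during which the arm holds its last target. There are 200 camera calls.

### The job

A folding stay on the right-hand side of the wooden tool chest holds its lid up. Break the stay by pressing its knee down and back towards the hinges, then lower the lid gently until it is fully shut; do not force the lid against the locked stay or let it slam.

Things in the scene. Friction and masses are not known exactly. Their poses are not given: they have to be found in the camera images.
- chest: Wooden tool chest, fixed to the table, 190 (x) x 240 (y) x 115 mm high. Origin: centre of its underside. x points from its front to its hinged far side, y to its left seen from the front, z up. Lid hinge axis: parallel to y at x = 95, z = 115 mm. The stay stands outside its right (-y) wall; its lower link, 76 mm long, turns on the wall at x = -50, z = 100 mm.
- knee_knob (a point): Centre of the steel knob on the knee of the two-link stay: a level cylinder along the chest's y, 18 mm thick, 50 mm long, 12 to 62 mm outside wall and lid, at first 153 mm above the table. Locked 4 mm past straight. A push down and back (along chest -z and +x alike) takes it over centre; 25 mm lower it is surely broken and stays so. It sinks to 27 mm above the table as the lid shuts.
- lid_edge (a point): Middle of the lid's free edge, on its outer face: 190 mm from the hinge axis along the lid, 12 mm (the lid's thickness) above the axis when shut. Lid up: about 303 mm above the table, outer face turned away from the chest's front. Lid shut: over the front wall, 127 mm above the table, outer face on top.
- chest_lid (a joint): Lid angle in rad: 0 = up as found (1.36 rad above shut, so 12 degrees short of upright), grows as the lid comes down, 1.36 = fully shut. Stiff hinges hold it wherever it is left; a push of a few newtons square to the lid near its free edge moves it. It cannot come down while the stay is locked.

How it is judged:
On the way:
1. the stay's knee is broken: the knob pressed 18 mm or more down, with the lid still more than half up (z of knee_knob in the frame of chest below 0.135 m and value of joint chest_lid below 0.7 rad), for 0.1 s.
At the end, for the whole second after the job is handed in: The lid is shut, within 4 degrees (0.07 rad; 13 mm at its free edge), and at rest (value of joint chest_lid above 1.29 rad and velocity of joint chest_lid below 0.05 rad/s); the robot touches nothing.
It fails at once if the lid slams (turns down faster than 3.5 rad/s) (velocity of joint chest_lid above 3.5 rad/s).
It fails at once if the chest, its lid or its stay is pressed with more than 70 N (contact force between the fingers and chest above 70 N).
It also fails if it takes over 40 s, if anything falls off the work surface, if the arm or the gripper's body presses on something with over 40 N, if the wrist force passes 120 N, or if a joint passes its speed limit or range.

## Working session

There is one attempt and no reset: what is moved stays moved. The work goes in short steps, Python scripts to look and compute and a tool call to move; the robot and the scene stay as the last step left them, time stands still between calls to the robot, and variables do not carry over. Pictures are saved under pics/ and viewed, about 8 in all and at most 12, crops included, and the job is handed in when it is done.

Besides the shell and the picture viewer there is one more tool, called after ">>>" by a JSON object that holds its "fn" and its "kwargs", one argument or row to a line. servo_tool: Moves the arm, as the interface text tells. Its arguments: {"type":"object","properties":{"targets":{"type":"string"},"squeeze":{"type":"number"}},"required":["targets"]}

```bash
mkdir -p pics; ls
python3 - <<'E'
from workcell import sense,cams,models
import cv2,numpy as np
s=sense();print({k:np.round(v,3).tolist() for k,v in s.items()})
ims=[]
for c in ["scene","top"]:
    im=cams.read_camera(c);cv2.imwrite(f"pics/{c}0.png",im[:,:,::-1]);ims.append(im)
    for l in ["chest","knee_knob","lid_edge"]:
        for d in models.tip_of(c,l)[:2]:print(c,l,d)
E
```

```text
pics
{'t': 0.0, 'qpos': [-1.031, 0.502, -0.427, 1.551, 0.221, 1.138, -0.21], 'joint_vel': [0.0, 0.001, 0.001, -0.0, 0.0, 0.002, 0.001], 'joint_efforts': [-0.0, -56.659, -5.816, -27.912, -0.069, 0.031, 0.0], 'tool_pos': [0.177, 0.625, 0.226], 'eef_rot': [-0.564, 0.565, 0.426, -0.427], 'contact_force': [-0.146, -0.799, -0.162], 'ft_torque': [-0.019, 0.009, 0.032], 'width': 0.092}
scene knee_knob {'point': [0.5662, -0.1064, 0.154], 'confidence': 0.59}
scene lid_edge {'point': [0.6592, 0.0304, 0.3044], 'confidence': 0.95}
top chest {'point': [0.5887, 0.0445, -0.0014], 'confidence': 0.71}
top chest {'point': [0.662, 0.0297, 0.3027], 'confidence': 0.51}
top knee_knob {'point': [0.5614, -0.1057, 0.1521], 'confidence': 0.84}
top lid_edge {'point': [0.6617, 0.032, 0.3022], 'confidence': 0.97}
```

View pics/scene0.png

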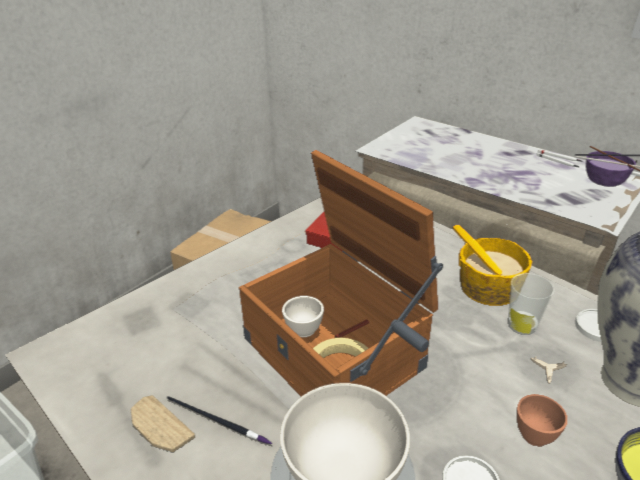

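View pics/top0.png

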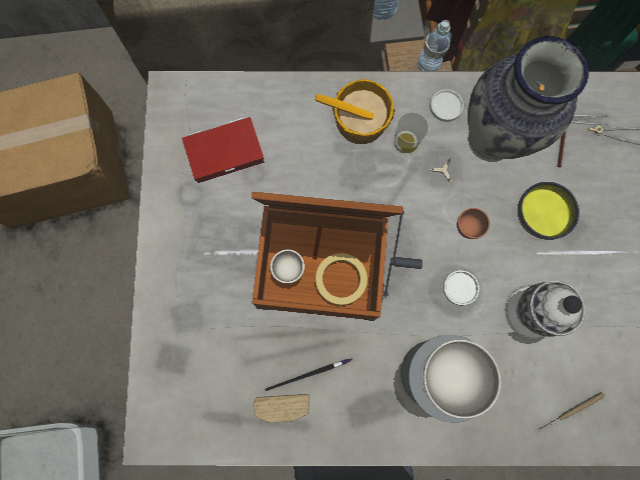

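The scene view shows the chest with its lid up at about (380,215) and the stay knob at (410,333). The top view shows the knob at (406,263), the lid edge from (253,194) to (402,210), and a bowl in front at (455,380). Next I'll enlarge the top view to get the chest's yaw.

```bash
python3 - <<'E'
import cv2
im=cv2.imread("pics/top0.png")[180:330,240:440]
cv2.imwrite("pics/crop1.png",cv2.resize(im,None,fx=4,fy=4,interpolation=cv2.INTER_CUBIC))
E
cat > h.py <<'E'
import numpy as np,cv2
from scipy.spatial.transform import Rotation as R
from workcell import sense,cams,models
def proj(c,P):
    k=cams.calibration(c);return cv2.projectPoints(np.float64(P).reshape(-1,3),np.array(k["rvec"],float),np.array(k["tvec"],float),np.array(k["K"],float),None)[0].reshape(-1,2)
def back(c,uv,z):
    k=cams.calibration(c);Rm=cv2.Rodrigues(np.array(k["rvec"],float))[0];o=-Rm.T@np.ravel(k["tvec"])
    d=Rm.T@np.linalg.inv(k["K"])@[*uv,1];return o+d*(z-o[2])/d[2]
def rot(s):q=s["eef_rot"];return R.from_quat([*q[1:],q[0]])
E
python3 - <<'E'
from h import *
s=sense();print(np.round(rot(s).as_matrix(),3).tolist())
for c in ["scene","top"]:
    cams.read_camera(c)
    for l in ["knee_knob","lid_edge"]:
        print(c,l,models.tip_of(c,l)[:1])
for uv,z in [((253,302),.115),((380,320),.115),((254,194),.303),((402,210),.303)]:print(uv,np.round(back("top",uv,z),3))
E
```

```text
[[0.273, -0.0, -0.962], [0.962, -0.0, 0.273], [-0.0, -1.0, 0.0]]
scene knee_knob [{'point': [0.5608, -0.1058, 0.1529], 'confidence': 0.57}]
scene lid_edge [{'point': [0.6581, 0.0323, 0.3031], 'confidence': 0.97}]
top knee_knob [{'point': [0.5613, -0.1062, 0.1502], 'confidence': 0.7}]
top lid_edge [{'point': [0.6603, 0.0287, 0.3054], 'confidence': 0.98}]
(253, 302) [0.531 0.179 0.115]
(380, 320) [ 0.47  -0.049  0.115]
(254, 194) [0.681 0.144 0.303]
(402, 210) [ 0.627 -0.083  0.303]
```

View pics/crop1.png

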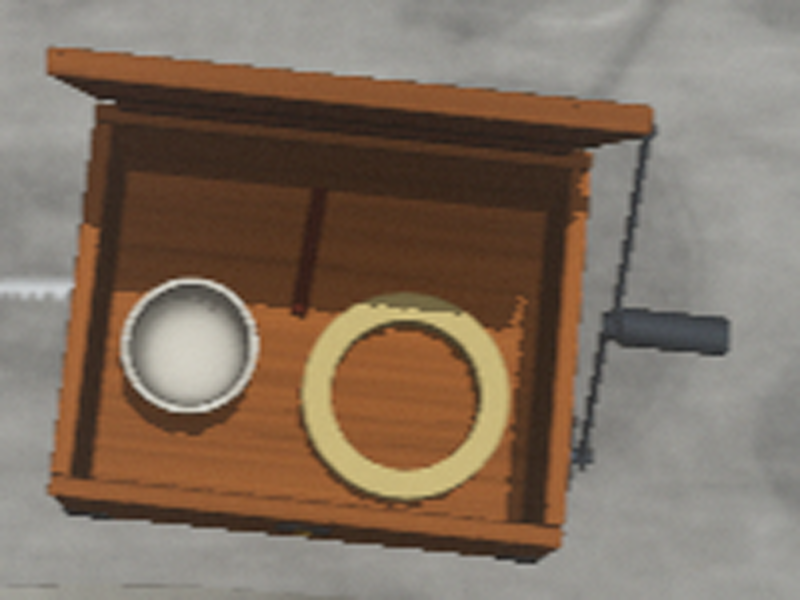

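The crop shows the front wall's top corners at about (252.5,302.5) and (380,315). The lid's back top edge runs from (252,192) to (403,206.5), and the knob is at (407,263).

```bash
cat >> h.py <<'E'
def lid(r,n,q):  # chest xz of a point r along lid, n out of inner face, at joint q
    a=1.36-q;return np.array([.095-r*np.cos(a)+n*np.sin(a),.115+r*np.sin(a)+n*np.cos(a)])
def toworld(p,ch):
    x,y,th=ch;c,s=np.cos(th),np.sin(th);p=np.atleast_2d(p)
    return np.c_[x+c*p[:,0]-s*p[:,1],y+s*p[:,0]+c*p[:,1],p[:,2]]
E
python3 - <<'E'
from h import *
from scipy.optimize import least_squares
ex=lid(.19,.012,0)
e=lambda y:[ex[0],y,ex[1]]
M=[e(0),[.0045,-.157,.153],[-.095,.12,.115],[-.095,-.12,.115],e(.12),e(-.12)]
W=[np.mean([[.6592,.0304],[.6617,.032],[.6581,.0323],[.6603,.0287]],0),np.mean([[.5662,-.1064],[.5614,-.1057],[.5608,-.1058],[.5613,-.1062]],0)]+[back("top",u,z)[:2] for u,z in [((252.5,302.5),.115),((380,315.5),.115),((252,192),ex[1]),((403,206.5),ex[1])]]
f=lambda c:(toworld(M,c)[:,:2]-np.array(W)).ravel()
r=least_squares(f,[.59,.04,-.23]);print(np.round(r.x,4),np.degrees(r.x[2]));print(np.round(r.fun.reshape(-1,2)*1e3,1))
E
```

```text
[ 0.5947  0.0453 -0.2237] -12.816585487529242
[[ 0.2 -0.4]
 [ 1.8 -2.7]
 [-1.7  3.3]
 [-3.1 -0.2]
 [ 2.2  1.1]
 [ 0.6 -1.1]]
```

```bash
cat >> h.py <<'E'
CH=[.5947,.0453,-.2237]
def plan(p,tilt,world=False):
    "target TCP (chest frame, or world) and tilt deg -> rotvec deg, shift in the present tool frame"
    s=sense();P=np.array(p) if world else toworld(p,CH)[0]
    c,sn=np.cos(CH[2]),np.sin(CH[2]);X=np.array([c,sn,0]);Y=np.array([-sn,c,0]);t=np.radians(tilt)
    a=np.sin(t)*X-np.cos(t)*np.array([0,0,1.]);G=R.from_matrix(np.c_[Y,a,np.cross(Y,a)])
    Rc=rot(s);print(np.round((Rc.inv()*G).as_rotvec(degrees=True),1),np.round(Rc.inv().apply(P-s["tool_pos"]),4),"world",np.round(P,3))
E
python3 - <<'E'
from h import *
print(toworld([.0045,-.157,.153],CH))
plan([.42,.30,.28],0,True)
k=np.array([.0045,-.157,.153]);t=np.radians(30)
plan(k+.06*np.array([-np.sin(t),0,np.cos(t)]),30)
E
```

```text
[[ 0.56425916 -0.10878636  0.153     ]]
[-0. -3.  0.] [-0.2466 -0.0533 -0.322 ] world [0.42 0.3  0.28]
[-30.   -3.   -0.8] [-0.602   0.0217 -0.5426] world [ 0.535 -0.102  0.205]
```

>>> {"fn": "servo_tool", "kwargs": {
  "targets": "0 -3 0 -0.247 -0.053 -0.322 0; 0 -3 0 -0.247 -0.053 -0.322 0; 0 -3 0 -0.247 -0.053 -0.322 0; 0 -3 0 -0.247 -0.053 -0.322 0; 0 -3 0 -0.247 -0.053 -0.322 0; 0 -3 0 -0.247 -0.053 -0.322 0; 0 -3 0 -0.247 -0.053 -0.322 0; 0 -3 0 -0.247 -0.053 -0.322 0; 0 -3 0 -0.247 -0.053 -0.322 0; 0 -3 0 -0.247 -0.053 -0.322 0; 0 -3 0 -0.247 -0.053 -0.322 0; 0 -3 0 -0.247 -0.053 -0.322 0",
  "squeeze": 20
}}

```text
t: 1.7
tool_pos: [0.4216, 0.2976, 0.2802]
eef_rot: [-0.554, 0.554, 0.44, -0.439]
contact_force: [-0.5, 0.7, -0.1]
width: 0.0161
```

Run:
```python
from h import *
s=sense();print(np.round(s["tool_pos"],3),np.round(s["qpos"],2),s["width"],s["t"])
k=np.array([.0045,-.157,.153]);t=np.radians(30)
plan(k+.07*np.array([-np.sin(t),0,np.cos(t)]),30)
```

```text
[0.422 0.298 0.28 ] [-0.4   0.19 -0.3   1.82  0.06  1.13  0.62] 0.01612425932553327 1.7
[-29.9  -0.4  -0.1] [-0.3634  0.0666 -0.1965] world [ 0.53  -0.101  0.214]
```

>>> {"fn": "servo_tool", "kwargs": {
  "targets": "-30 0 0 -0.363 0.067 -0.197 0; -30 0 0 -0.363 0.067 -0.197 0; -30 0 0 -0.363 0.067 -0.197 0; -30 0 0 -0.363 0.067 -0.197 0; -30 0 0 -0.363 0.067 -0.197 0; -30 0 0 -0.363 0.067 -0.197 0; -30 0 0 -0.363 0.067 -0.197 0; -30 0 0 -0.363 0.067 -0.197 0; -30 0 0 -0.363 0.067 -0.197 0; -30 0 0 -0.363 0.067 -0.197 0; -30 0 0 -0.363 0.067 -0.197 0; -30 0 0 -0.363 0.067 -0.197 0"
}}

```text
t: 2.7
tool_pos: [0.5315, -0.1001, 0.2122]
eef_rot: [-0.392, 0.678, 0.539, -0.311]
contact_force: [-0.2, 0.5, 0.1]
width: 0.0005
```

Run:
```python
from h import *
s=sense();print(np.round(s["tool_pos"],3),np.round(s["qpos"],2),s["width"],np.round(s["contact_force"],1))
t=np.radians(30);a=np.array([np.sin(t),0,-np.cos(t)])
for e in [44.2,35,25,14]:
    e=np.radians(e);k=np.array([-.05+.076*np.cos(e),-.157,.1+.076*np.sin(e)]);print(k);plan(k-.009*a,30)
im=cams.read_camera("scene");im=im[200:440,280:520]
cv2.imwrite("pics/s2.png",cv2.resize(im[:,:,::-1],None,fx=2.4,fy=2.4,interpolation=cv2.INTER_CUBIC))
for c in ["top","scene"]:
    cams.read_camera(c);print(c,models.tip_of(c,"knee_knob")[:1])
```

```text
[ 0.531 -0.1    0.212] [-0.08  0.03  0.17  2.3   0.21  0.3   1.25] 0.0005446593667906051 [-0.2  0.5  0.1]
[ 0.00448521 -0.157       0.15298455]
[-0.  -0.2 -0.1] [-0.001   0.0593  0.0002] world [ 0.56  -0.108  0.161]
[ 0.01225556 -0.157       0.14359181]
[-0.  -0.2 -0.1] [-0.001   0.0713 -0.0018] world [ 0.567 -0.11   0.151]
[ 0.01887939 -0.157       0.13211899]
[-0.  -0.2 -0.1] [-0.001   0.0845 -0.0018] world [ 0.574 -0.111  0.14 ]
[ 0.02374248 -0.157       0.11838606]
[-0.  -0.2 -0.1] [-0.001   0.0989  0.0008] world [ 0.579 -0.112  0.126]
top [{'point': [0.5617, -0.1085, 0.1533], 'confidence': 0.6}]
scene [{'point': [0.5607, -0.106, 0.1525], 'confidence': 0.73}]
```

View pics/s2.png

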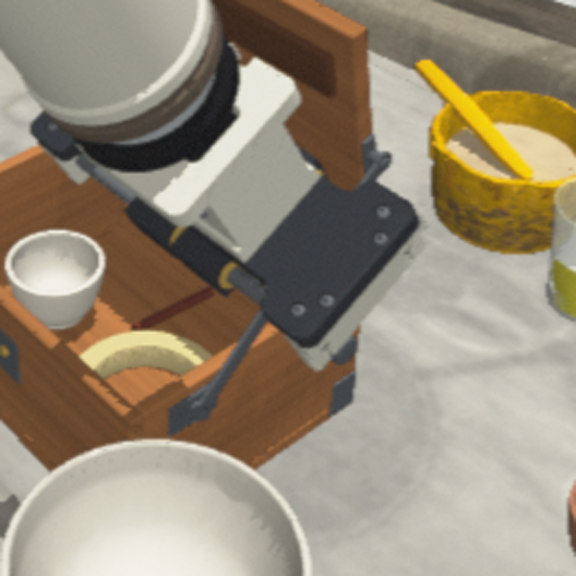

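The gripper hovers in front of the knob, which it hides; the lower link is visible near (230,360) in the crop, and nothing is touching. I'll press slowly along the tool axis.

>>> {"fn": "servo_tool", "kwargs": {
  "targets": "0 0 0 0 0.03 0 0; 0 0 0 0 0.05 0 0; 0 0 0 0 0.054 0 0; 0 0 0 0 0.058 0 0; 0 0 0 0 0.061 0 0; 0 0 0 0 0.064 0 0; 0 0 0 0 0.067 0 0; 0 0 0 0 0.070 0 0"
}}

```text
t: 3.62
tool_pos: [0.5658, -0.104, 0.1524]
eef_rot: [-0.39, 0.676, 0.541, -0.312]
contact_force: [0.0, -0.3, 1.5]
width: 0.0002
```

>>> {"fn": "servo_tool", "kwargs": {
  "targets": "0 0 0 0 0.003 0 0; 0 0 0 0 0.006 0 0; 0 0 0 0 0.009 0 0; 0 0 0 0 0.012 0 0; 0 0 0 0 0.015 0 0; 0 0 0 0 0.018 0 0; 0 0 0 0 0.021 0 0; 0 0 0 0 0.024 0 0; 0 0 0 0 0.027 0 0; 0 0 0 0 0.030 0 0; 0 0 0 0 0.032 0 0; 0 0 0 0 0.032 0 0"
}}

```text
t: 4.62
tool_pos: [0.5816, -0.1077, 0.1249]
eef_rot: [-0.39, 0.676, 0.541, -0.312]
contact_force: [-0.5, 1.2, 2.8]
width: 0.0003
```

Run:
```python
from h import *
s=sense();print(np.round(s["tool_pos"],3),np.round(s["qpos"],2),np.round(s["contact_force"],1))
for c in ["top","scene"]:
    im=cams.read_camera(c);print(c,models.tip_of(c,"knee_knob")[:1],models.tip_of(c,"lid_edge")[:1])
    cv2.imwrite(f"pics/{c}3.png",im[:,:,::-1])
cv2.imwrite("pics/s3c.png",cv2.resize(im[130:430,280:520,::-1],None,fx=2,fy=2))
```

```text
[ 0.582 -0.108  0.125] [ 0.46  0.32 -0.4   2.25  1.19  0.19  0.32] [-0.5  1.2  2.8]
top [{'point': [0.5844, -0.1119, 0.1124], 'confidence': 0.44}] [{'point': [0.616, 0.042, 0.2922], 'confidence': 0.77}]
scene [] []
```

View pics/s3c.png

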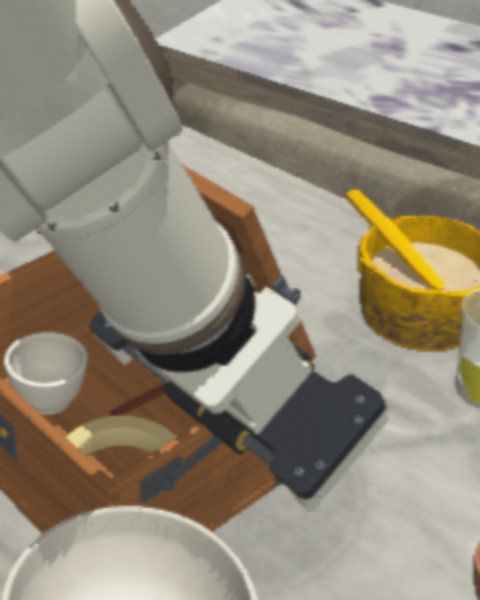

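The knee has broken: the links are folded, the knob is at about z = 0.114, and the lid edge has tipped forward by roughly 0.25 rad. Now I'll retreat, go upright and climb over the lid.

Run:
```python
from h import *
plan([-.03,-.150,.22],30)
plan([-.03,-.10,.40],0)
```

```text
[0.  0.  0.1] [ 0.0029 -0.108  -0.0036] world [ 0.532 -0.094  0.22 ]
[30.   0.   0.1] [ 0.053  -0.2638 -0.0937] world [ 0.543 -0.046  0.4  ]
```

>>> {"fn": "servo_tool", "kwargs": {
  "targets": "0 0 0 0 -0.04 0 0; 0 0 0 0 -0.08 0 0; 0 0 0 0.003 -0.108 -0.004 0; 15 0 0 0.02 -0.16 -0.034 0; 30 0 0 0.053 -0.264 -0.094 0; 30 0 0 0.053 -0.264 -0.094 0; 30 0 0 0.053 -0.264 -0.094 0; 30 0 0 0.053 -0.264 -0.094 0; 30 0 0 0.053 -0.264 -0.094 0; 30 0 0 0.053 -0.264 -0.094 0; 30 0 0 0.053 -0.264 -0.094 0; 30 0 0 0.053 -0.264 -0.094 0"
}}

```text
t: 5.92
tool_pos: [0.5441, -0.0456, 0.4011]
eef_rot: [-0.552, 0.553, 0.442, -0.441]
contact_force: [-0.4, -0.4, -0.8]
width: 0.0007
```

Run:
```python
from h import *
s=sense();print(np.round(s["tool_pos"],3),np.round(s["qpos"],2),np.round(s["contact_force"],1))
qs=[]
c,sn=np.cos(CH[2]),np.sin(CH[2])
for cam in ["top","scene"]:
    for i in range(2):
        cams.read_camera(cam)
        for l in ["knee_knob","lid_edge"]:
            for d in models.tip_of(cam,l)[:1]:
                p=np.array(d["point"]);v=p-[CH[0],CH[1],0];pc=[c*v[0]+sn*v[1],-sn*v[0]+c*v[1],p[2]]
                q=1.36-np.arctan2(pc[2]-.115,.095-pc[0])+np.arctan2(.012,.19) if l=="lid_edge" else None
                print(cam,l,np.round(pc,3),q,d["confidence"])
```

```text
[ 0.544 -0.046  0.401] [ 0.83  0.27 -0.98  1.56  0.23  1.43  1.18] [-0.4 -0.4 -0.8]
top lid_edge [0.02  0.002 0.291] 0.2540458057813619 0.67
top lid_edge [0.024 0.001 0.293] 0.233567943227396 0.88
scene knee_knob [ 0.023 -0.155  0.112] None 0.96
scene lid_edge [ 0.02  -0.001  0.289] 0.25848468701466837 0.83
scene knee_knob [ 0.022 -0.153  0.113] None 0.97
scene lid_edge [ 0.02  -0.001  0.288] 0.2613708003492529 0.57
```

Run:
```python
from h import *
plan([.13,0,.40],0)
P0=lid(.165,.012,.25)+[.0095,0];print("contact",P0)
plan([P0[0]+.03,0,P0[1]],0)
for q in np.arange(.25,1.37,.06):
    d=lid(.165,.012,q)+[.0095,0]-(P0+[.03,0]);print("%.2f 0 %.4f %.4f"%(q,-d[1],-d[0]))
```

```text
[-0. -0. -0.] [ 1.011e-01 -1.000e-04 -1.597e-01] world [0.721 0.016 0.4  ]
contact [0.04187923 0.26812622]
[-0. -0. -0.] [ 0.1011  0.1317 -0.1016] world [0.665 0.029 0.268]
0.25 0 -0.0000 0.0300
0.31 0 0.0040 0.0391
0.37 0 0.0086 0.0479
0.43 0 0.0137 0.0564
0.49 0 0.0193 0.0646
0.55 0 0.0253 0.0725
0.61 0 0.0319 0.0799
0.67 0 0.0388 0.0870
0.73 0 0.0462 0.0936
0.79 0 0.0540 0.0998
0.85 0 0.0621 0.1055
0.91 0 0.0706 0.1107
0.97 0 0.0793 0.1154
1.03 0 0.0883 0.1196
1.09 0 0.0976 0.1232
1.15 0 0.1070 0.1263
1.21 0 0.1166 0.1287
1.27 0 0.1263 0.1306
1.33 0 0.1362 0.1319
```

>>> {"fn": "servo_tool", "kwargs": {
  "targets": "0 0 0 0.101 0 -0.16 0; 0 0 0 0.101 0 -0.16 0; 0 0 0 0.101 0 -0.16 0; 0 0 0 0.101 0 -0.16 0; 0 0 0 0.101 0 -0.16 0; 0 0 0 0.101 0 -0.16 0; 0 0 0 0.101 0.132 -0.16 0; 0 0 0 0.101 0.132 -0.16 0; 0 0 0 0.101 0.132 -0.16 0; 0 0 0 0.101 0.132 -0.16 0; 0 0 0 0.101 0.132 -0.12 0; 0 0 0 0.101 0.132 -0.102 0"
}}

```text
t: 7.52
tool_pos: [0.6618, 0.0299, 0.266]
eef_rot: [0.555, -0.551, -0.439, 0.442]
contact_force: [0.2, 1.0, 0.2]
width: 0.0001
```

Run:
```python
from h import *
s=sense();print(np.round(s["tool_pos"],3),np.round(s["qpos"],2),np.round(s["contact_force"],1))
P0=lid(.165,.012,.25)+[.0095,0]
plan([P0[0]+.03,0,P0[1]],0)
im=cams.read_camera("scene")
cv2.imwrite("pics/s4c.png",cv2.resize(im[130:430,200:520,::-1],None,fx=2,fy=2))
```

```text
[0.662 0.03  0.266] [ 0.5   0.61 -0.89  1.46  0.48  1.31  0.91] [0.2 1.  0.2]
[-0.4 -0.   0. ] [ 0.0001 -0.0021 -0.003 ] world [0.665 0.029 0.268]
```

View pics/s4c.png

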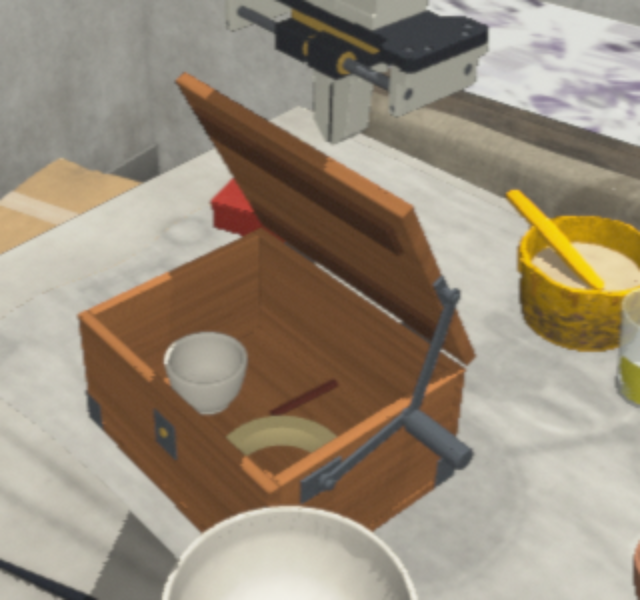

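Run:
```python
from h import *
e=lid(.19,.012,.25);p=proj("scene",np.vstack([sense()["tool_pos"],toworld([[e[0],.12,e[1]],[e[0],0,e[1]],[e[0],-.12,e[1]]],CH)]));print((p-[200,130])*2)
```

```text
[[334.34113863 135.90645875]
 [184.10740786  69.49894809]
 [287.18498261 130.02129029]
 [414.0453836  204.50779833]]
```

The view agrees with the projections (TCP at crop pixel (334,136), lid-edge middle at (287,130)), so the finger is behind the free edge. Now I'll pull the lid down along the arc.

>>> {"fn": "servo_tool", "kwargs": {
  "targets": "0 0 0 0 0 0.015 0; 0 0 0 0 -0.001 0.027 0; 0 0 0 0 0.002 0.036 0; 0 0 0 0 0.0065 0.045 0; 0 0 0 0 0.0115 0.0535 0; 0 0 0 0 0.017 0.0615 0; 0 0 0 0 0.023 0.0695 0; 0 0 0 0 0.03 0.077 0; 0 0 0 0 0.037 0.084 0; 0 0 0 0 0.044 0.0905 0; 0 0 0 0 0.052 0.097 0; 0 0 0 0 0.06 0.1025 0"
}}

```text
t: 8.57
tool_pos: [0.565, 0.0524, 0.208]
eef_rot: [-0.553, 0.553, 0.441, -0.441]
contact_force: [0.3, 0.6, 2.6]
width: 0.0004
```

Run:
```python
from h import *
s=sense();print(np.round(s["tool_pos"],3),np.round(s["qpos"],2),np.round(s["contact_force"],1))
c,sn=np.cos(CH[2]),np.sin(CH[2])
for cam in ["top","scene"]:
        cams.read_camera(cam)
        for l in ["knee_knob","lid_edge"]:
            for d in models.tip_of(cam,l)[:1]:
                p=np.array(d["point"]);v=p-[CH[0],CH[1],0];pc=[c*v[0]+sn*v[1],-sn*v[0]+c*v[1],p[2]]
                q=1.36-np.arctan2(pc[2]-.115,.095-pc[0])+np.arctan2(.012,.19) if l=="lid_edge" else None
                print(cam,l,np.round(pc,3),q,d["confidence"])
for q in np.arange(.85,1.37,.06):
    p=lid(.165,.012,q);print("%.2f"%q,end=' ');plan([p[0]+.0095,0,p[1]],0)
```

```text
[0.565 0.052 0.208] [ 0.57  0.5  -0.93  1.77  0.45  1.1   0.83] [0.3 0.6 2.6]
top lid_edge [-0.06  -0.002  0.222] 0.8211641450474323 0.8
scene knee_knob [ 0.022 -0.154  0.073] None 0.8
scene lid_edge [-0.065  0.001  0.212] 0.8791256188076131 0.61
0.85 [-0.  -0.1  0. ] [-0.      0.002   0.0039] world [0.562 0.053 0.206]
0.91 [-0.  -0.1  0. ] [-0.      0.0104  0.0091] world [0.557 0.054 0.198]
0.97 [-0.  -0.1  0. ] [-0.      0.0192  0.0138] world [0.552 0.055 0.189]
1.03 [-0.  -0.1  0. ] [-0.      0.0282  0.0179] world [0.548 0.056 0.18 ]
1.09 [-0.  -0.1  0. ] [-0.      0.0374  0.0215] world [0.545 0.057 0.171]
1.15 [-0.  -0.1  0. ] [-0.      0.0469  0.0246] world [0.542 0.057 0.161]
1.21 [-0.  -0.1  0. ] [-0.      0.0565  0.0271] world [0.539 0.058 0.152]
1.27 [-0.  -0.1  0. ] [-0.0001  0.0662  0.029 ] world [0.537 0.058 0.142]
1.33 [-0.  -0.1  0. ] [-0.0001  0.0761  0.0303] world [0.536 0.059 0.132]
```

The lid follows well, now at about 0.85 rad with a 2.6 N push. I'll continue down.

>>> {"fn": "servo_tool", "kwargs": {
  "targets": "0 0 0 0 0.005 0.005 0; 0 0 0 0 0.01 0.009 0; 0 0 0 0 0.019 0.014 0; 0 0 0 0 0.028 0.018 0; 0 0 0 0 0.037 0.0215 0; 0 0 0 0 0.047 0.0245 0; 0 0 0 0 0.0565 0.027 0; 0 0 0 0 0.064 0.029 0; 0 0 0 0 0.07 0.03 0; 0 0 0 0 0.074 0.03 0; 0 0 0 0 0.077 0.03 0; 0 0 0 0 0.078 0.03 0"
}}

```text
t: 9.87
tool_pos: [0.5355, 0.0588, 0.1294]
eef_rot: [0.553, -0.553, -0.441, 0.441]
contact_force: [-0.7, -0.4, 1.9]
width: 0.0004
```

Run:
```python
from h import *
s=sense();print(np.round(s["tool_pos"],4),np.round(s["contact_force"],1))
```

```text
[0.5355 0.0588 0.1294] [-0.7 -0.4  1.9]
```

>>> {"fn": "servo_tool", "kwargs": {
  "targets": "0 0 0 0 0.001 0 0; 0 0 0 0 0.002 0 0; 0 0 0 0 0.003 0 0"
}}

```text
t: 10.12
tool_pos: [0.5362, 0.0589, 0.1272]
eef_rot: [-0.553, 0.553, 0.441, -0.441]
contact_force: [-3.8, -0.1, 12.5]
width: 0.0005
```

The force rose to 12.5 N with the TCP at z = 0.127, so the lid is seated. I'll lift clear and check.

>>> {"fn": "servo_tool", "kwargs": {
  "targets": "0 0 0 0 -0.01 0 0; 0 0 0 0 -0.04 0 0; 0 0 0 0 -0.08 0 0; 0 0 0 0 -0.12 0 0; 0 0 0 0 -0.16 0 0; 0 0 0 0 -0.2 0 0; 0 0 0 0 -0.2 0 0; 0 0 0 0 -0.2 0 0"
}}

```text
t: 10.78
tool_pos: [0.5377, 0.0594, 0.3304]
eef_rot: [-0.551, 0.554, 0.442, -0.439]
contact_force: [-0.5, 0.8, -1.0]
width: 0.0006
```

Run:
```python
from h import *
s=sense();print(np.round(s["tool_pos"],4),np.round(s["contact_force"],1))
c,sn=np.cos(CH[2]),np.sin(CH[2])
for cam in ["top","scene"]:
        im=cams.read_camera(cam)
        for l in ["knee_knob","lid_edge"]:
            for d in models.tip_of(cam,l)[:1]:
                p=np.array(d["point"]);v=p-[CH[0],CH[1],0];print(cam,l,np.round([c*v[0]+sn*v[1],-sn*v[0]+c*v[1],p[2]],3),d["confidence"])
cv2.imwrite("pics/s5c.png",cv2.resize(im[130:430,200:520,::-1],None,fx=2,fy=2))
```

```text
[0.5377 0.0594 0.3304] [-0.5  0.8 -1. ]
top lid_edge [-0.094  0.003  0.129] 0.83
scene lid_edge [-0.094 -0.001  0.123] 0.56
```

View pics/s5c.png

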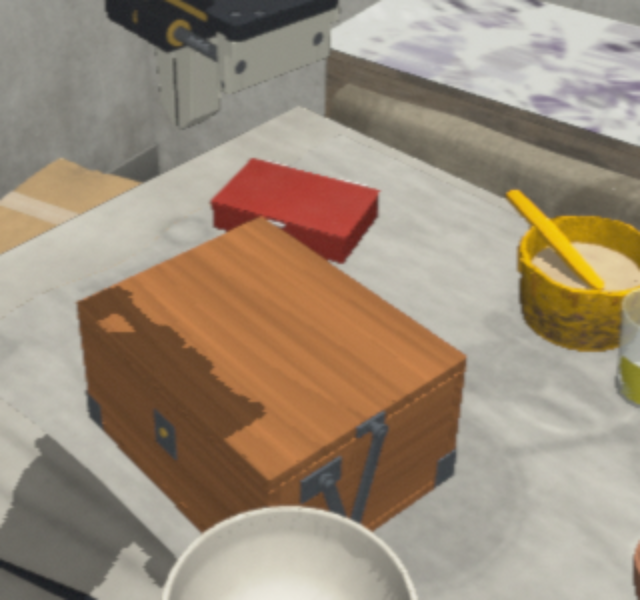

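The lid lies flush on the chest with its free edge along (80,300) to (270,480) in the crop. The stay is folded beside the wall and the tool is well clear. Handing in.

```bash
python3 -c "
from workcell import job_done;print(job_done())"
```

```text
the job is handed in; nothing more can be done
None
```

The lid is shut and the job is handed in, after about 11 s of the 40 s allowed.

- **Stay:** I pressed the knob down and back with closed fingers tilted 30°. It came to about z = 0.113 m, below the 0.135 m limit. The lid was then only about 0.25 rad down, and the force readings I took were 3 N or less.
- **Lid:** I moved the fingers behind the free edge and followed the arc down in small steps over about 2.5 s. The push read 2–3 N on the way, rising to 12.5 N when the lid seated.
- **Last checks:** The picture shows the lid flush with the chest. The free edge measured x = -94 mm and z = 129 mm (top camera) and 123 mm (scene camera), against 127 mm expected when shut. The tool was 0.2 m above the lid with no contact.
- **Not confirmed:** The network did not find the knob in the last pictures because the front bowl and chest hide it. Joint 6 was also at its lower limit (0.19 rad) while pressing the knee, but no fault was reported.

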